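# Put the new globe bulbs away in the spares case

### The job

Two new glass globe bulbs stand cap-up in the cardboard carton: set each one, cap up, into an empty pocket of the dimpled tray in the grey storage case and let go. Hold them lightly and lower them softly until you feel them seat, for the tray may sit higher or lower and the glass breaks if it is squeezed hard, pressed down or dropped in. When both are in, swing the clear lid shut until its catch snaps home, and leave the tape roll, stapler and mug where they are.

Things in the scene. Friction and masses are not known exactly. Their poses are not given: they have to be found in the camera images.
- bulb_a: Glass globe bulb, one of two alike, about 45 g: white ball of 48 mm diameter with a straight aluminium screw cap of 26 mm diameter, bare from 21 to 48 mm above the ball's centre. Origin at the ball's centre; z runs along the axis out through the cap (up at the start). Stands in a round seat of the carton, origin about 39 mm above the table.
- bulb_b: The other, identical bulb; same origin and axes; either may go into either empty pocket. A bulb breaks if it meets the case or its tray with more than 12 N or is let fall, even a few mm (moves faster than 0.15 m/s when not held), or if the fingers press on it with more than 160 N in sum (two fingers at 80 N each).
- carton: Brown cardboard carton insert, fixed, 113 x 193 x 34 mm (x, y, z), with two round seats 90 mm apart along its y, at (0, -45) and (0, +45) mm. Origin at the centre of its underside.
- case: Grey open-topped storage case, fixed, 210 x 200 mm (x, y) outside, 120 mm high, walls 5 mm. Origin at the centre of its underside; hinge along its +x side. A pale grey tray in it has four round 36 mm pockets at 64 mm pitch. The two at (-40, +32) and (+24, -32) mm already hold like bulbs, cap up, fixed to the tray.
- pocket_a (a point): Point above the middle of one empty pocket, at (-40, -32) mm in the case's frame and at rim height (120 mm above the case's underside). Only its horizontal position tells of the pocket: the tray lies on an unknown number of packing sheets, and a seated bulb's ball centre is 43 to 68 mm above the case's underside, new in each run and not reported.
- pocket_b (a point): The same for the other empty pocket, at (+24, +32) mm in the case's frame, at rim height. The tray is level, equally high at all pockets, on springy packing that gives about 1 mm per 6 N, 4 mm at most. A bulb let go upright, touching the tray within 3 mm of a pocket's middle, settles into it.
- lid (a joint): Angle of the case's lid, rad: 0 shut, grows as it opens upward; starts at 1.6 to 1.8, standing up on the case's +x side. Stiff hinge: it stays where it is left; 1 to 3 N at the free edge moves it. A sprung ball catch at the middle of the free edge stops it at about 0.065; pressing down there with 5 to 12 N takes it past, and the catch then holds it at 0.
- lid_hinge (a point): Middle of the lid's hinge line, on the case's +x side, 105 mm from the case's middle and 120.5 mm above the case's underside. The hinge line runs along the case's y.
- lid_edge (a point): Middle of the lid's free edge, on its outer (upper) face, 210 mm from the hinge line. The lid is 210 x 200 mm and 6 mm thick, a clear pane in an aluminium frame, with a tab 12 mm long and 50 mm wide beyond the edge here.
- tape: Roll of brown packing tape, 72 mm diameter, 30 mm high, lying flat; a bystander. Origin at the centre of its underside.
- stapler: Black and steel stapler, 120 x 30 x 36 mm; a bystander. Origin at the centre of its underside, x along its length.
- mug: White mug, 80 mm diameter, 90 mm high; a bystander. Origin at the centre of its underside.

How it is judged:
On the way, in this order (a step that is already met when the one before it is completed fails the run):
1. both bulbs stand cap up in the two empty pockets, let go, while the lid is still open ((horizontal distance between bulb_a and pocket_a below 0.005 m or horizontal distance between bulb_a and pocket_b below 0.005 m) and contact force between each of bulb_a, bulb_b and case above 0.05 N and angle between each of bulb_a, bulb_b's own z axis and vertical below 0.26 rad and linear speed of each of bulb_a, bulb_b below 0.02 m/s and contact force between the fingers and bulb_a below 0.05 N and (horizontal distance between bulb_b and pocket_a below 0.005 m or horizontal distance between bulb_b and pocket_b below 0.005 m) and contact force between the fingers and bulb_b below 0.05 N and horizontal distance between bulb_a and bulb_b above 0.04 m and value of joint lid above 0.3 rad), for 0.2 s.
2. the lid is shut on its catch (value of joint lid below 0.03 rad), for 0.2 s.
At the end, for the whole second after the job is handed in: Both bulbs rest in the two empty pockets, one in each, ball's centre within 5 mm (horizontally) of the pocket's middle, cap up within 15 degrees, still, touching the tray and released; and the lid is shut on its catch (below 0.03 rad) ((horizontal distance between bulb_a and pocket_a below 0.005 m or horizontal distance between bulb_a and pocket_b below 0.005 m) and contact force between each of bulb_a, bulb_b and case above 0.05 N and angle between each of bulb_a, bulb_b's own z axis and vertical below 0.26 rad and linear speed of each of bulb_a, bulb_b below 0.02 m/s and contact force between the fingers and bulb_a below 0.05 N and (horizontal distance between bulb_b and pocket_a below 0.005 m or horizontal distance between bulb_b and pocket_b below 0.005 m) and contact force between the fingers and bulb_b below 0.05 N and horizontal distance between bulb_a and bulb_b above 0.04 m and value of joint lid below 0.03 rad).
It fails at once if a bulb touches the case or its tray with more than 12 N (pressed, knocked or dropped) (contact force between any of bulb_a, bulb_b and case above 12 N).
It fails at once if a bulb is let fall: it moves faster than 0.15 m/s while the fingers do not hold it ((linear speed of bulb_a above 0.15 m/s and contact force between the fingers and bulb_a below 0.05 N) or (linear speed of bulb_b above 0.15 m/s and contact force between the fingers and bulb_b below 0.05 N)).
It fails at once if the fingers press on a bulb with more than 160 N in sum (contact force between the fingers and bulb_a above 160 N or contact force between the fingers and bulb_b above 160 N).
It fails at once if the tape roll, stapler or mug is moved by more than 30 mm (distance of any of tape, stapler, mug from where it was at the start of the episode above 0.03 m).
It also fails if it takes over 72 s, if anything falls off the work surface, if the arm or the gripper's body presses on something with over 40 N, if the wrist force passes 120 N, or if a joint passes its speed limit or range.

### The arm

A 6-joint arm with a two-finger parallel gripper is mounted at the origin on the work surface. World frame = base frame: x ahead of the robot, y to its left, z up, the work surface at z = 0. Lengths are in m, angles in rad, forces in N, time in s.
With the tool pointing down it reaches from about 0.35 to 0.775 m from the base axis. Payload 7.3 kg.
Tool frame: the origin (TCP) lies at the very end of the fingers, on their centre line; the grasp point (between the pads) lies 19 mm behind it; y points along the fingers, z is the direction in which the jaws open and shut, and the axes are right-handed (so a half turn about y gives the same grasp; the last joint's range is limited). The gripper opens to 92 mm and grips with 3 to 60 N. Pads are 19 mm wide; open, the fingers measure 130 mm over their backs; the gripper's body (75 mm by 190 mm) begins 47 mm behind the grasp point.
Start: joints at [1.152, 0.342, 1.524, -0, 1.275, -0.146], TCP at [0.141, 0.506, 0.227] pointing down, gripper open.
Joint ranges: [-2.53, 2.53], [-0.77, 2.02], [0.04, 2.7], [-1, 4.14], [0.28, 2.66], [-3.11, 3.11]. Speed limits (rad/s): [2.57, 2.57, 3.14, 3.14, 3.14, 3.14].

### API

Orientations are given as a unit quaternion [x, y, z, w].
In Python, from rig import ctrl gives the robot as it stands. The module is installed in compiled form; this text tells all that it offers.
- The arm moves only by the tool move_arm, never from a script. Its argument "commands" is a list of rows, each a list of 7 numbers: the finger opening in m, from 0 to 0.0918, then the shift along the tool's x, y, z in m, then the turn, a rotation vector about the tool's x, y, z in rad. A call has 1 to 8 rows; each row is the pose to reach, as a shift and turn from the pose measured when the call began, along the tool's axes at that moment; what a row does not reach only later rows make up. A row lasts 1/10 s, in which the tool goes at most 50 mm and 8.59 degrees, less where a joint would pass 70% of its speed; a pose out of reach is approached as far as the arm can. A call with a gripper value outside its range is refused whole. The fingers move at their own pace and stop on an object; "squeeze" is the grip in N (left out, the last holds). Time passes only in rows, so rows that repeat a pose let the fingers close. It gives the time, the measured TCP pose, the force and the opening at its end, in the units of the state.
- ctrl.get_state(): the state, without advancing time (a new reading comes with each control period).
- ctrl.read_camera(name): name is "scene" or "top" or "wrist"; returns the picture (480x640x3 uint8, blue, green, red); there is no depth.
- ctrl.camera_info(name): a dict with "fx", "fy", "cx", "cy" (pixels), "position" and "orientation" of the camera in the world; the wrist camera has in their place "hand_eye" (4x4, takes a point from camera to tool coordinates, whose origin is the TCP and whose axes are the tool frame's). Camera axes: x right, y up, looking along -z (the intrinsics and any distortion apply to the point x, -y, -z); pixel columns grow to the right and rows downward; lengths in m; the calibration is good to about 2 mm. A picture is of the moment at which its call begins: read the wrist's pose just before it. camera_info takes no time and is no camera call.
- ctrl.sign_off(): hands the job in, once; it reports no verdict.
The state is a dict: "time": time; "qpos": joint angles; "qd": joint speeds; "joint_torque": joint torques, N m; "ee_pos": TCP position; "orientation": TCP orientation; "force": force on the tool from outside, world axes, zero at the start; "torque": the same for the moment, N m; "grip_width": finger opening in m.
Only numpy, scipy, OpenCV 4.12 (cv2) and the standard library are available. Lean on these libraries where they do the work, as an engineer would, in place of code of your own. Each camera call takes 0.05 s, during which the arm holds its last target.

## Working session

There is one attempt and no reset: what is moved stays moved. The work goes in short steps, Python scripts to look and compute and a tool call to move; the robot and the scene stay as the last step left them, time stands still between calls to the robot, and variables do not carry over. Pictures are saved under pics/ and viewed, and the job is handed in when it is done.

Besides the shell and the picture viewer there is one more tool, called after "Call:" as name(argument=value, ...) on one line, values as JSON. move_arm: Moves the arm, as the interface text tells. Its arguments: {"type":"object","properties":{"commands":{"type":"array","items":{"type":"array","items":{"type":"number"}}},"squeeze":{"type":"number"}},"required":["commands"]}

```bash
mkdir -p pics
python3 - <<'E'
from rig import ctrl
import cv2
s=ctrl.get_state();print({k:s[k] for k in('time','ee_pos','orientation','force','grip_width')})
for n in('scene','top','wrist'):
    i=ctrl.camera_info(n);print(n,i)
    cv2.imwrite(f'pics/{n}0.png',ctrl.read_camera(n))
E
```

```text
{'time': 0.0, 'ee_pos': array([0.14125642, 0.50521244, 0.22606221]), 'orientation': array([ 0.70105316, -0.09632687,  0.09600886, -0.70001993]), 'force': array([-0.35777986,  0.37640181, -0.06458899]), 'grip_width': 0.09164878225780917}
scene {'fx': 579.8378220999314, 'fy': 579.8378220999314, 'cx': 313.12728975366593, 'cy': 237.95366930525097, 'position': array([ 1.13249586, -0.40110885,  1.12479485]), 'orientation': array([0.26958933, 0.14594375, 0.4594974 , 0.83359712])}
top {'fx': 472.277861433497, 'fy': 472.277861433497, 'cx': 315.3140406381063, 'cy': 240.89930686036985, 'position': array([0.42057701, 0.00292187, 1.05190436]), 'orientation': array([-0.03916538,  0.03564892,  0.7152164 , -0.69689363])}
wrist {'fx': 334.13066419679245, 'fy': 334.13066419679245, 'cx': 315.72079912562253, 'cy': 242.36812180372024, 'hand_eye': array([[-2.47076542e-04, -9.55729313e-01, -2.94247209e-01,
        -7.96300070e-02],
       [ 1.22239295e-03,  2.94246709e-01, -9.55728717e-01,
        -1.57456536e-01],
       [ 9.99999222e-01, -5.95823860e-04,  1.09557531e-03,
         3.66535672e-04],
       [ 0.00000000e+00,  0.00000000e+00,  0.00000000e+00,
         1.00000000e+00]])}
```

View pics/scene0.png

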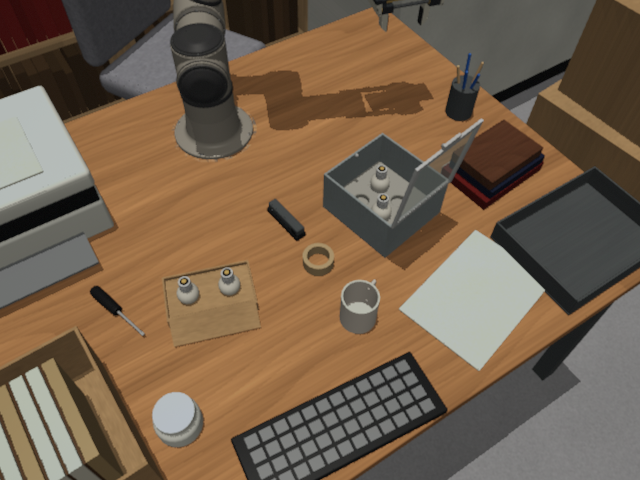

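View pics/top0.png

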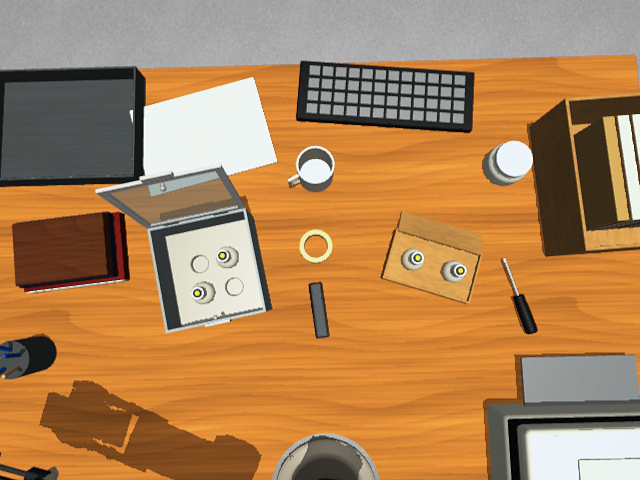

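View pics/wrist0.png

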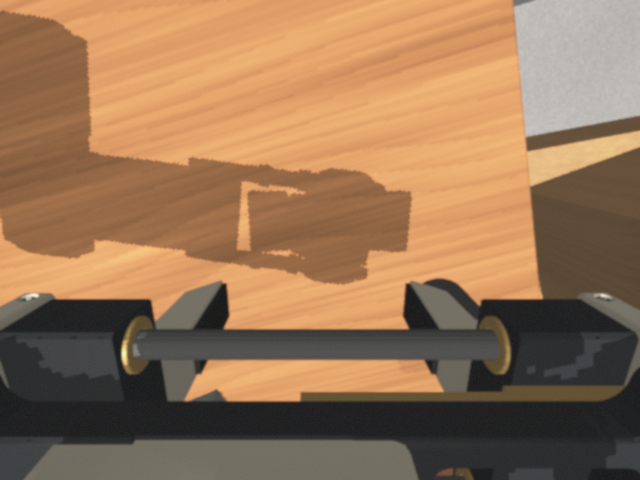

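Run:
```python
import cv2
t=cv2.imread('pics/top0.png');s=cv2.imread('pics/scene0.png')
def c(im,x0,y0,x1,y1,k,n):cv2.imwrite('pics/'+n,cv2.resize(im[y0:y1,x0:x1],None,fx=k,fy=k,interpolation=cv2.INTER_CUBIC))
c(t,90,155,280,340,4,'tc.png')
c(t,375,200,495,310,5,'tk.png')
c(s,310,110,490,255,4,'sc.png')
c(s,155,250,275,350,5,'sk.png')
from rig import ctrl
from scipy.spatial.transform import Rotation as R
print(R.from_quat(ctrl.get_state()['orientation']).as_matrix().round(3))
```

```text
[[ 0.963 -0.     0.269]
 [-0.269 -0.001  0.963]
 [-0.    -1.    -0.001]]
```

View pics/tc.png

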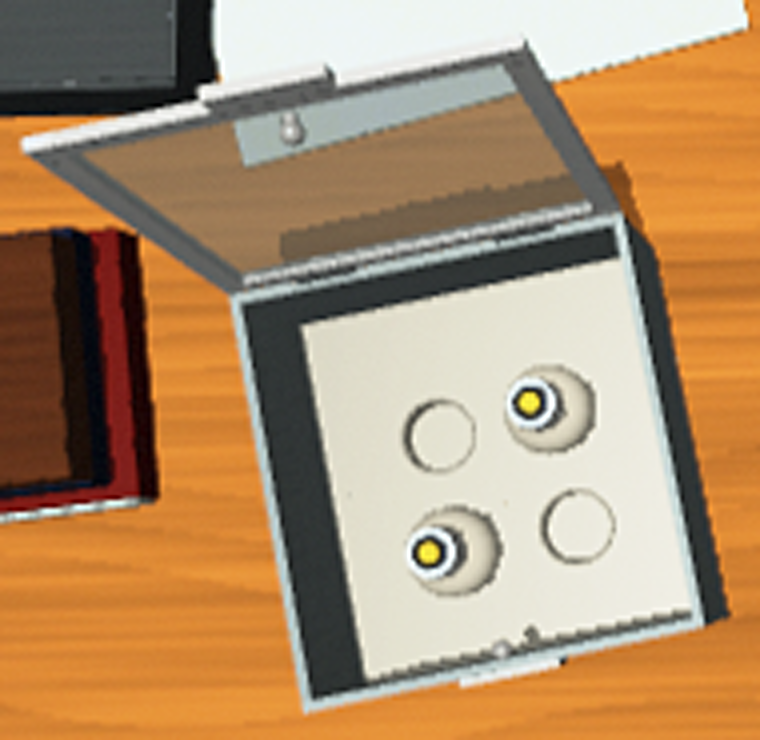

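View pics/tk.png

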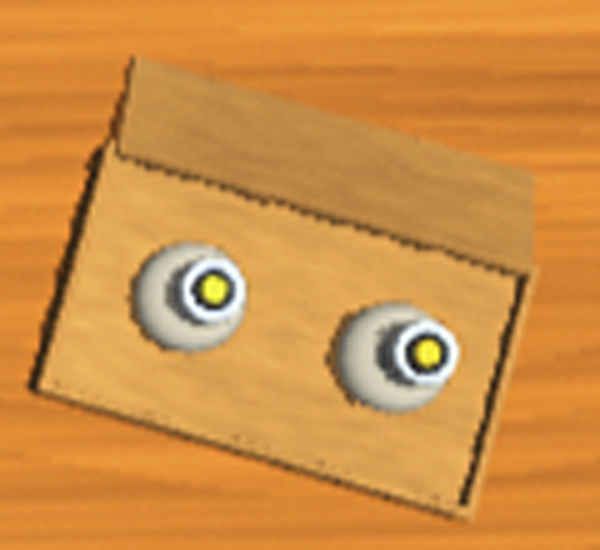

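View pics/sc.png

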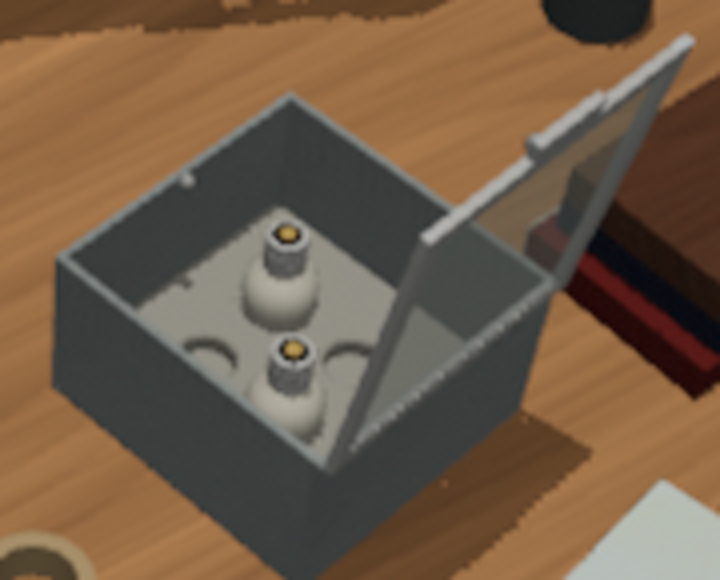

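View pics/sk.png

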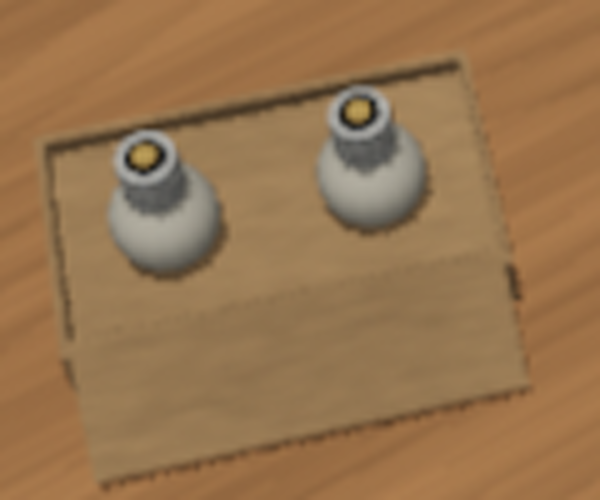

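```bash
cat > h.py <<'E'
import numpy as np,cv2
from scipy.spatial.transform import Rotation as R
from scipy.optimize import least_squares
from rig import ctrl
I={n:ctrl.camera_info(n) for n in('scene','top')}
def proj(n,P,d=0):
    i=I[n];q=R.from_quat(i['orientation']).inv().apply(np.atleast_2d(P)-i['position']-d)
    return np.c_[i['cx']+i['fx']*q[:,0]/-q[:,2],i['cy']-i['fy']*q[:,1]/-q[:,2]]
def up(a,k,x0,y0):return (np.array(a,float)+.5)/k-.5+[x0,y0]
E
cat > fit.py <<'E'
from h import *
tc=up([(235,293),(622,213),(307,710),(703,622),(530,402),(429,552),(25,145),(523,43)],4,90,155)
sc=up([(553,280),(330,468),(291,97),(65,258),(293,350),(288,234),(688,42),(427,238)],4,310,110)
tk=up([(214,290),(428,353),(189,297),(392,356)],5,375,200)
sk=up([(358,112),(145,155),(373,178),(165,222)],5,155,250)
def pts(p):
    x,y,yaw,h,l=p[:5]
    c=[(.105,.1,.12),(.105,-.1,.12),(-.105,.1,.12),(-.105,-.1,.12),(.024,-.032,h+.048),(-.04,.032,h+.048)]
    e=[.105-0.0+.21*np.cos(l)+.003*np.sin(l),0,.1205+.21*np.sin(l)]
    c+=[(e[0],.1,e[2]),(e[0],-.1,e[2])]
    P=R.from_euler('z',yaw).apply(c)+[x,y,0]
    bx=p[5:9].reshape(2,2)
    Q=[(*b,.087) for b in bx]+[(*b,.039) for b in bx]
    return P,np.array(Q)
def f(p):
    P,Q=pts(p);ds,dt=p[9:12],p[12:15]
    return np.r_[(proj('top',P,dt)-tc).ravel(),(proj('scene',P,ds)-sc).ravel(),(proj('top',Q,dt)-tk).ravel(),(proj('scene',Q,ds)-sk).ravel(),p[9:]/.002]
r=least_squares(f,np.r_[.38,.25,.2,.055,1.7,.37,-.2,.35,-.3,np.zeros(6)])
np.set_printoptions(suppress=True,precision=4)
print(r.x);P,Q=pts(r.x)
n=len(tc)
print(f(r.x)[:2*n].reshape(-1,2).round(1).tolist());print(f(r.x)[2*n:4*n].reshape(-1,2).round(1).tolist());print(f(r.x)[4*n:-6].reshape(-1,2).round(1).tolist())
A=R.from_euler('z',r.x[2]).apply([(-.04,-.032,0),(.024,.032,0),(.105,0,0)])+[*r.x[:2],0];print('pockets,hinge',A,'dist carton',np.linalg.norm(r.x[5:7]-r.x[7:9]))
E
python3 fit.py
```

```text
[ 0.4691  0.2245  0.1868  0.0471  1.4361  0.4835 -0.2014  0.4555 -0.2871
  0.0004 -0.0005  0.0004 -0.0004  0.0005  0.0019]
[[-1.3, 0.4], [-0.0, -0.5], [-0.6, 0.4], [0.7, 0.6], [-0.1, -0.3], [0.2, -0.3], [-0.3, 0.5], [0.4, -0.5]]
[[1.6, 0.5], [-1.4, 0.9], [0.2, -1.0], [-2.2, 0.2], [0.6, 0.1], [0.4, 0.0], [0.6, -1.0], [-0.5, 0.8]]
[[0.0, -0.2], [-0.1, -0.2], [0.4, -0.0], [0.4, 0.2], [0.3, 0.5], [0.2, 0.8], [-0.1, -0.9], [0.1, -1.0]]
pockets,hinge [[0.4357 0.1856 0.    ]
 [0.4867 0.2604 0.    ]
 [0.5723 0.244  0.    ]] dist carton 0.09017694715990938
```

```bash
cat > to.py <<'E'
import sys
from h import *
def rel(x,y,z,yaw=None):
    s=ctrl.get_state();M=R.from_quat(s['orientation']);
    d=M.inv().apply(np.array([x,y,z])-s['ee_pos'])
    if yaw is None: yaw=np.arctan2(M.as_matrix()[1,0],M.as_matrix()[0,0])
    c,sn=np.cos(yaw),np.sin(yaw);T=R.from_matrix([[c,0,-sn],[sn,0,c],[0,-1,0]])
    t=(M.inv()*T).as_rotvec()
    return d.round(4).tolist()+t.round(4).tolist()
if __name__=='__main__':
    s=ctrl.get_state();print('t',s['time'],s['ee_pos'].round(4),'F',s['force'].round(2),'w',round(s['grip_width'],4))
    for a in sys.argv[1:]: print(a,rel(*map(float,a.split(','))))
E
python3 to.py .4,.1,.26,-.3 .48,-.2,.24,-.3
```

```text
t 0.15 [0.1413 0.5053 0.2262] F [-0.75 -0.83  0.09] w 0.0919
.4,.1,.26,-.3 [0.3583, -0.0335, -0.3207, 0.0011, 0.0272, -0.0001]
.48,-.2,.24,-.3 [0.5162, -0.0132, -0.588, 0.0011, 0.0272, -0.0001]
```

Call:
move_arm(commands=[[0.06,0.358,-0.034,-0.321,0,0.027,0],[0.06,0.358,-0.034,-0.321,0,0.027,0],[0.06,0.358,-0.034,-0.321,0,0.027,0],[0.06,0.358,-0.034,-0.321,0,0.027,0],[0.06,0.358,-0.034,-0.321,0,0.027,0],[0.06,0.358,-0.034,-0.321,0,0.027,0],[0.06,0.358,-0.034,-0.321,0,0.027,0],[0.06,0.358,-0.034,-0.321,0,0.027,0]], squeeze=10)

```text
time: 0.95
ee_pos: [0.3562, 0.1671, 0.255]
orientation: [0.699, -0.106, 0.106, -0.699]
force: [1.0, 0.2, 1.5]
grip_width: 0.0598
```

```bash
python3 to.py .48,-.2,.22,-.3
```

```text
t 0.95 [0.3562 0.1671 0.255 ] F [1.   0.18 1.54] w 0.0598
.48,-.2,.22,-.3 [0.2267, 0.0353, -0.3141, 0.0008, 0.0003, 0.0002]
```

Call:
move_arm(commands=[[0.06,0.227,0.035,-0.314,0,0,0],[0.06,0.227,0.035,-0.314,0,0,0],[0.06,0.227,0.035,-0.314,0,0,0],[0.06,0.227,0.035,-0.314,0,0,0],[0.06,0.227,0.035,-0.314,0,0,0],[0.06,0.227,0.035,-0.314,0,0,0],[0.06,0.227,0.035,-0.314,0,0,0],[0.06,0.227,0.035,-0.314,0,0,0]])

```text
time: 1.75
ee_pos: [0.4805, -0.2027, 0.2197]
orientation: [0.699, -0.106, 0.106, -0.699]
force: [0.9, 1.4, 0.7]
grip_width: 0.06
```

```bash
cat > wr.py <<'E'
import sys
from h import *
def wpose():
    s=ctrl.get_state();T=np.eye(4);T[:3,:3]=R.from_quat(s['orientation']).as_matrix();T[:3,3]=s['ee_pos'];return T@ctrl.camera_info('wrist')['hand_eye']
W=ctrl.camera_info('wrist')
def wproj(C,P):
    q=(np.atleast_2d(P)-C[:3,3])@C[:3,:3]
    return np.c_[W['cx']+W['fx']*q[:,0]/-q[:,2],W['cy']-W['fy']*q[:,1]/-q[:,2]]
def wback(C,uv,z):
    d=C[:3,:3]@np.array([(uv[0]-W['cx'])/W['fx'],-(uv[1]-W['cy'])/W['fy'],-1]);t=(z-C[2,3])/d[2];return C[:3,3]+t*d
if __name__=='__main__':
    C=wpose();im=ctrl.read_camera('wrist');cv2.imwrite(f'pics/{sys.argv[1]}.png',im);np.save(sys.argv[1]+'.npy',C)
E
python3 to.py; python3 wr.py w1
```

```text
t 1.75 [ 0.4805 -0.2027  0.2197] F [0.9  1.38 0.73] w 0.06
```

View pics/w1.png

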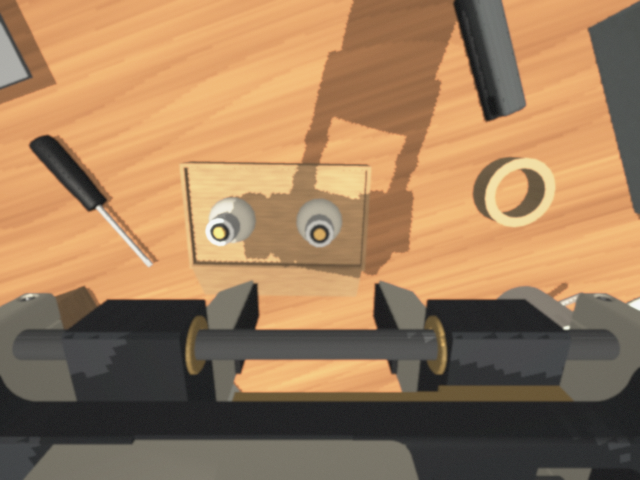

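```bash
python3 - <<'E'
from wr import *
C=np.load('w1.npy')
for uv in [(319.5,234.5),(219.5,232)]: print(wback(C,uv,.087))
for uv in [(319.5,221),(233,220)]: print('ball',wback(C,uv,.039))
print(wproj(C,[[.4835,-.2014,.087],[.4555,-.2871,.087],[.4805,-.2027,.22]]))
E
python3 to.py .4832,-.2012,.09,-.3 .4832,-.2012,.062,-.3
```

```text
[ 0.48364191 -0.20014185  0.087     ]
[ 0.45478409 -0.285487    0.087     ]
ball [ 0.48278886 -0.19944446  0.039     ]
ball [ 0.45521847 -0.2849093   0.039     ]
[[318.12063166 234.75219913]
 [218.1364002  233.24225987]
 [315.24403875 299.8509507 ]]
t 1.8 [ 0.4819 -0.2076  0.2188] F [ 0.5  -4.54 -0.42] w 0.06
.4832,-.2012,.09,-.3 [-0.0009, 0.1288, 0.007, 0.0037, -0.0032, 0.0014]
.4832,-.2012,.062,-.3 [-0.0009, 0.1568, 0.0071, 0.0037, -0.0032, 0.0014]
```

Call:
move_arm(commands=[[0.06,-0.001,0.04,0.007,0,0,0],[0.06,-0.001,0.075,0.007,0,0,0],[0.06,-0.001,0.1,0.007,0,0,0],[0.06,-0.001,0.12,0.007,0,0,0],[0.06,-0.001,0.135,0.007,0,0,0],[0.06,-0.001,0.148,0.007,0,0,0],[0.06,-0.001,0.155,0.007,0,0,0],[0.06,-0.001,0.155,0.007,0,0,0]])

```text
time: 2.6
ee_pos: [0.4825, -0.2008, 0.063]
orientation: [0.7, -0.107, 0.106, -0.698]
force: [-0.4, 0.3, 0.3]
grip_width: 0.0598
```

```bash
python3 wr.py w2; python3 to.py .4835,-.2007,.062,-.3;  python3 - <<'E'
from rig import ctrl;import cv2
im=ctrl.read_camera('scene');cv2.imwrite('pics/s2.png',cv2.resize(im[180:380,80:340],None,fx=3,fy=3,interpolation=cv2.INTER_CUBIC))
E
```

```text
t 2.65 [ 0.483  -0.2011  0.0637] F [ 0.02 -0.44  0.1 ] w 0.0597
.4835,-.2007,.062,-.3 [0.0004, 0.0017, 0.0005, 0.0035, -0.0031, 0.0008]
```

View pics/w2.png

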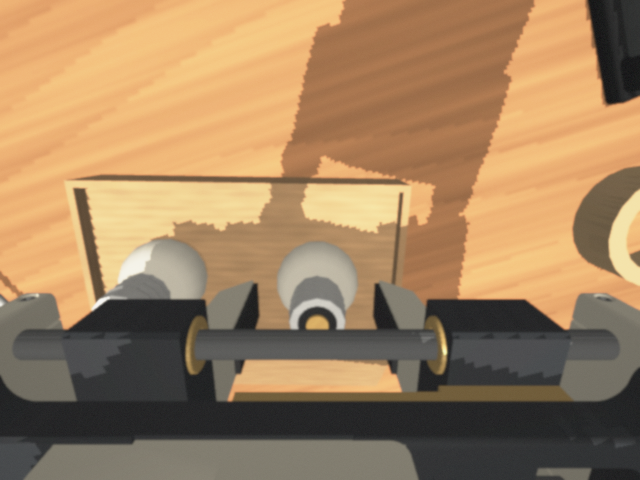

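View pics/s2.png

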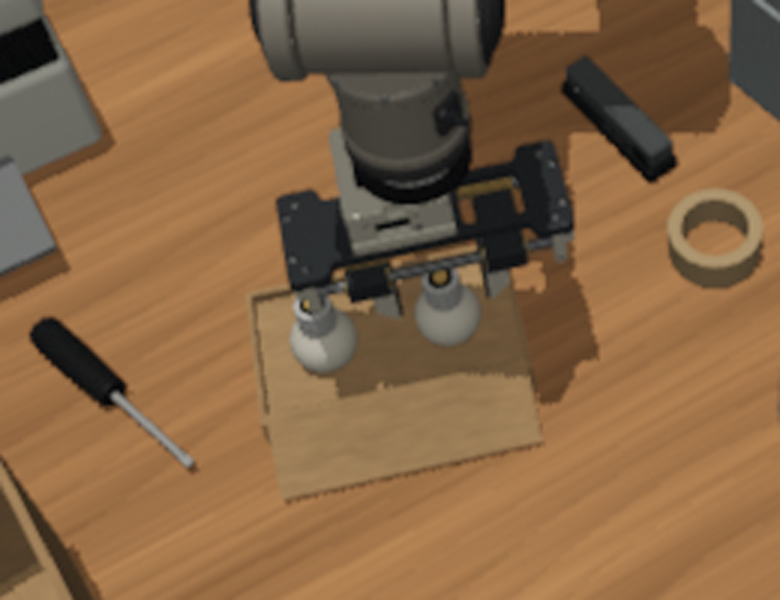

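Call:
move_arm(commands=[[0.045,0,0.002,0,0.003,0,0],[0.032,0,0.002,0,0.003,0,0],[0.022,0,0.002,0,0.003,0,0],[0.022,0,0.002,0,0.003,0,0],[0.022,0,0.002,0,0.003,0,0],[0.022,0,0.002,0,0.003,0,0]], squeeze=10)

```text
time: 3.3
ee_pos: [0.4834, -0.2013, 0.0623]
orientation: [0.699, -0.106, 0.107, -0.699]
force: [-0.7, 1.1, 0.8]
grip_width: 0.0259
```

```bash
python3 to.py .4835,-.2007,.22,-.3 .436,.186,.22,.1868
```

```text
t 3.3 [ 0.4834 -0.2013  0.0623] F [-0.71  1.15  0.78] w 0.0259
.4835,-.2007,.22,-.3 [0.0002, -0.1577, 0.0004, 0.0007, -0.0031, 0.0022]
.436,.186,.22,.1868 [-0.1605, -0.1583, 0.3553, 0.0012, -0.4899, 0.002]
```

Call:
move_arm(commands=[[0.022,0,-0.015,0,0,0,0],[0.022,0,-0.045,0,0,0,0],[0.022,0,-0.08,0,0,0,0],[0.022,0,-0.12,0,0,0,0],[0.022,0,-0.15,0,0,0,0],[0.022,0,-0.17,0,0,0,0],[0.022,0,-0.175,0,0,0,0]], squeeze=14)

```text
time: 4.0
ee_pos: [0.4839, -0.2015, 0.2397]
orientation: [0.7, -0.105, 0.109, -0.698]
force: [-0.0, 0.2, 0.3]
grip_width: 0.0258
```

```bash
python3 wr.py w3; python3 to.py .436,.186,.24,.1868
```

```text
t 4.05 [ 0.4836 -0.2014  0.2389] F [ 0.43 -0.14 -0.04] w 0.0256
.436,.186,.24,.1868 [-0.1611, -0.0025, 0.3555, 0.0027, -0.49, 0.0047]
```

View pics/w3.png

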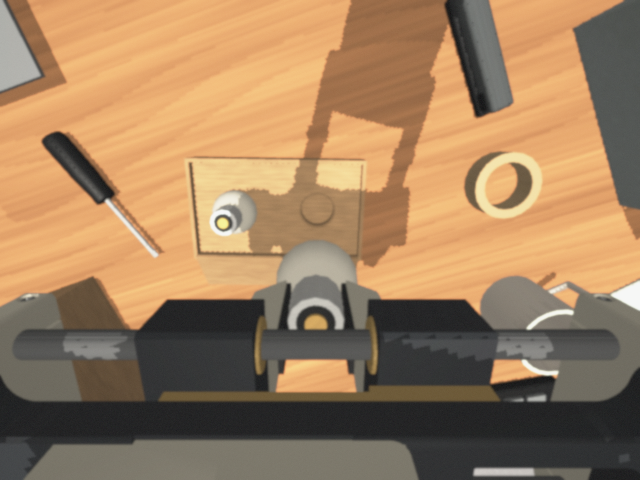

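Call:
move_arm(commands=[[0.022,-0.01,-0.002,0.025,0,-0.06,0],[0.022,-0.03,-0.002,0.065,0,-0.14,0],[0.022,-0.05,-0.002,0.11,0,-0.22,0],[0.022,-0.07,-0.002,0.155,0,-0.3,0],[0.022,-0.09,-0.002,0.2,0,-0.38,0],[0.022,-0.11,-0.002,0.245,0,-0.45,0],[0.022,-0.125,-0.002,0.28,0,-0.49,0],[0.022,-0.137,-0.002,0.305,0,-0.49,0]])

```text
time: 4.85
ee_pos: [0.4425, 0.1329, 0.2381]
orientation: [0.705, 0.068, -0.067, -0.703]
force: [-0.4, 0.0, -0.9]
grip_width: 0.0256
```

```bash
python3 wr.py w4; python3 to.py .436,.186,.24,.1868
```

```text
t 4.9 [0.4419 0.1355 0.2381] F [-2.29  1.35 -0.55] w 0.0258
.436,.186,.24,.1868 [0.0037, -0.0019, 0.0507, 0.001, 0.0031, 0.0011]
```

View pics/w4.png

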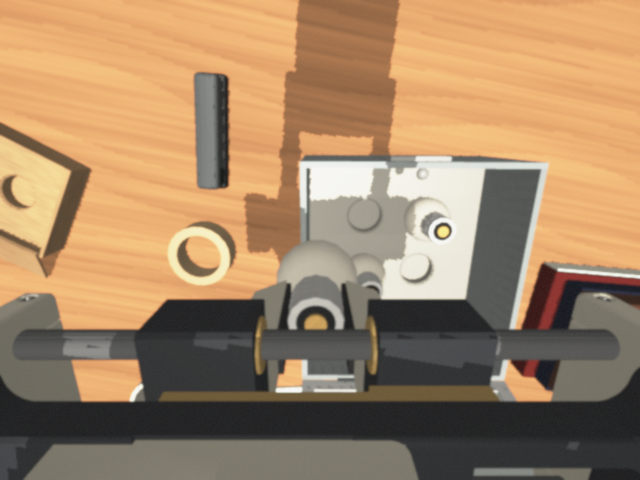

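Run:
```python
import cv2
t=cv2.imread('pics/w4.png')
cv2.imwrite('pics/w4c.png',cv2.resize(t[145:305,290:560],None,fx=2.9,fy=2.9,interpolation=cv2.INTER_CUBIC))
```

```text
(no output)
```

View pics/w4c.png

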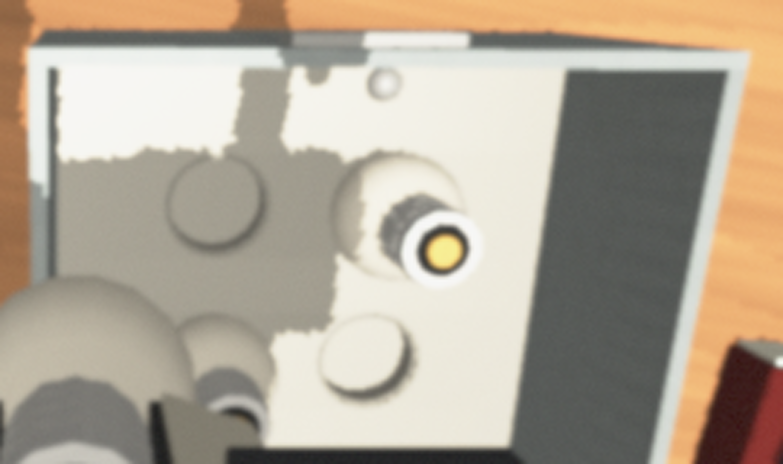

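Run:
```python
from wr import *
C=np.load('w4.npy')
u=up([(30,48),(748,52),(443,250),(216,202),(366,357),(400,214)],2.9,290,145)
def pts(p):
    x,y,yaw,h=p
    return R.from_euler('z',yaw).apply([(-.105,-.1,.12),(-.105,.1,.12),(-.04,.032,h+.048),(-.04,-.032,h-.016),(.024,.032,h-.016),(-.04,.032,h)])+[x,y,0]
r=least_squares(lambda p:(wproj(C,pts(p))-u).ravel(),[.469,.2245,.187,.05])
print(r.x.round(4),r.fun.reshape(-1,2).round(1).tolist())
p=r.x
print(R.from_euler('z',p[2]).apply([(-.04,-.032,0),(.024,.032,0),(.105,0,0)])+[*p[:2],0])
```

```text
[0.4677 0.2254 0.1856 0.0432] [[-0.5, -0.5], [1.5, -0.6], [-0.5, -0.4], [0.5, 1.0], [0.4, 1.0], [-1.6, 0.4]]
[[0.43433357 0.18658522 0.        ]
 [0.48542686 0.26129448 0.        ]
 [0.57094029 0.24478832 0.        ]]
```

```bash
python3 to.py .435,.1861,.12,.187
```

```text
t 4.9 [0.4419 0.1355 0.2381] F [-2.29  1.35 -0.55] w 0.0258
.435,.1861,.12,.187 [0.0026, 0.1181, 0.0511, 0.001, 0.0029, 0.0011]
```

Call:
move_arm(commands=[[0.022,0.001,0.0,0.02,0,0.003,0],[0.022,0.002,0.0,0.038,0,0.003,0],[0.022,0.003,0.0,0.047,0,0.003,0],[0.022,0.003,0.01,0.051,0,0.003,0],[0.022,0.003,0.03,0.051,0,0.003,0],[0.022,0.003,0.055,0.051,0,0.003,0],[0.022,0.003,0.075,0.051,0,0.003,0],[0.022,0.003,0.085,0.051,0,0.003,0]], squeeze=8)

```text
time: 5.7
ee_pos: [0.4342, 0.185, 0.1505]
orientation: [0.705, 0.065, -0.067, -0.703]
force: [-0.4, 0.7, -0.9]
grip_width: 0.0259
```

```bash
python3 wr.py w5; python3 to.py .435,.1861,.12,.187
```

```text
t 5.75 [0.4339 0.185  0.1499] F [-1.44 -0.47 -1.25] w 0.026
.435,.1861,.12,.187 [0.0014, 0.0299, 0.0009, 0.0015, -0.001, -0.0041]
```

View pics/w5.png

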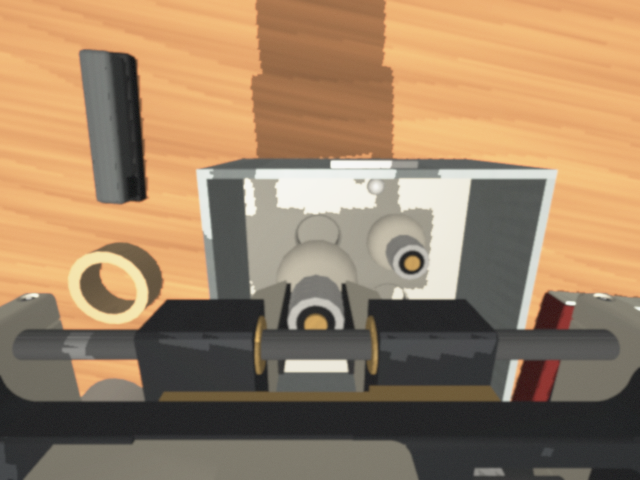

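Run:
```python
from wr import *
C=np.load('w5.npy')
s=ctrl.get_state()
t=cv2.imread('pics/w5.png')
cv2.imwrite('pics/w5c.png',cv2.resize(t[150:350,190:460],None,fx=2.9,fy=2.9,interpolation=cv2.INTER_CUBIC))
z=.1505
print('tcp',z,'captop',wback(C,(316.5,322),z+.025))
```

```text
tcp 0.1505 captop [0.43266641 0.1851619  0.1755    ]
```

View pics/w5c.png

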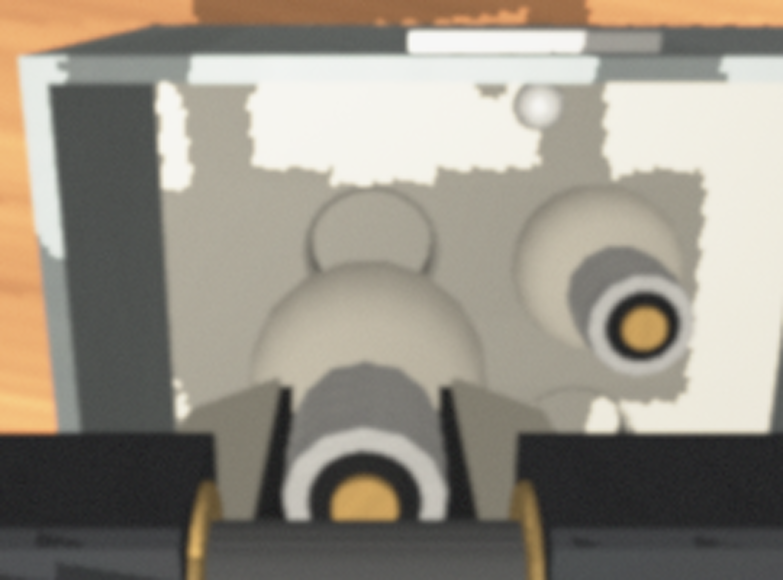

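```bash
python3 - <<'E'
from wr import *
C=np.load('w5.npy')
u=np.r_[up([(20,57)],2.9,190,150),[[555.5,169.5]],up([(645,328),(371,246),(600,270)],2.9,190,150)]
def pts(p):
    x,y,yaw,h=p
    return R.from_euler('z',yaw).apply([(-.105,-.1,.12),(-.105,.1,.12),(-.04,.032,h+.048),(-.04,-.032,h-.016),(-.04,.032,h)])+[x,y,0]
r=least_squares(lambda p:(wproj(C,pts(p))-u).ravel(),[.469,.2245,.187,.05])
print(r.x.round(4),r.fun.reshape(-1,2).round(1).tolist())
p=r.x
print(R.from_euler('z',p[2]).apply([(-.04,-.032,0),(.024,.032,0),(.105,0,0)])+[*p[:2],0])
E
python3 to.py .435,.1863,.08,.187
```

```text
[0.4682 0.2254 0.1857 0.045 ] [[-1.2, -0.4], [2.5, -0.2], [-0.7, -0.1], [0.1, 2.4], [-1.1, -0.4]]
[[0.43478372 0.186592   0.        ]
 [0.48586321 0.2613107  0.        ]
 [0.57137969 0.24482035 0.        ]]
t 5.75 [0.4339 0.185  0.1499] F [-1.44 -0.47 -1.25] w 0.026
.435,.1863,.08,.187 [0.0016, 0.0699, 0.0012, 0.0015, -0.001, -0.0041]
```

Call:
move_arm(commands=[[0.022,0.002,0.015,0.001,0,0,-0.004],[0.022,0.002,0.032,0.001,0,0,-0.004],[0.022,0.002,0.046,0.001,0,0,-0.004],[0.022,0.002,0.056,0.001,0,0,-0.004],[0.022,0.002,0.063,0.001,0,0,-0.004],[0.022,0.002,0.067,0.001,0,0,-0.004],[0.022,0.002,0.069,0.001,0,0,-0.004],[0.022,0.002,0.07,0.001,0,0,-0.004]], squeeze=6)

```text
time: 6.55
ee_pos: [0.4357, 0.1862, 0.0801]
orientation: [0.705, 0.066, -0.065, -0.704]
force: [-0.0, -0.4, -0.9]
grip_width: 0.0255
```

```bash
python3 to.py .4356,.1864,.07,.187
```

```text
t 6.55 [0.4357 0.1862 0.0801] F [-0.04 -0.39 -0.92] w 0.0255
.4356,.1864,.07,.187 [-0.0, 0.0101, 0.0002, 0.0015, -0.001, 0.0005]
```

Call:
move_arm(commands=[[0.022,0,0.001,0,0,0,0],[0.022,0,0.002,0,0,0,0],[0.022,0,0.003,0,0,0,0],[0.022,0,0.004,0,0,0,0],[0.022,0,0.004,0,0,0,0]])

```text
time: 7.05
ee_pos: [0.4356, 0.1863, 0.076]
orientation: [0.705, 0.066, -0.066, -0.704]
force: [0.3, 0.2, -0.8]
grip_width: 0.0255
```

Call:
move_arm(commands=[[0.022,0,0.0007,0,0,0,0],[0.022,0,0.0015,0,0,0,0],[0.022,0,0.0015,0,0,0,0]])

```text
time: 7.35
ee_pos: [0.4355, 0.1862, 0.0744]
orientation: [0.705, 0.066, -0.066, -0.704]
force: [-0.1, 0.1, 0.1]
grip_width: 0.026
```

Call:
move_arm(commands=[[0.022,0,0.0005,0,0,0,0],[0.022,0,0.001,0,0,0,0],[0.022,0,0.001,0,0,0,0]])

```text
time: 7.65
ee_pos: [0.4355, 0.1862, 0.0733]
orientation: [0.705, 0.066, -0.066, -0.703]
force: [0.3, 0.1, 0.1]
grip_width: 0.0258
```

Call:
move_arm(commands=[[0.022,0,0.0005,0,0,0,0],[0.022,0,0.001,0,0,0,0],[0.022,0,0.001,0,0,0,0]])

```text
time: 7.95
ee_pos: [0.4354, 0.1862, 0.0723]
orientation: [0.705, 0.066, -0.066, -0.704]
force: [0.6, -0.8, 0.1]
grip_width: 0.026
```

Call:
move_arm(commands=[[0.022,0,0.0005,0,0,0,0],[0.022,0,0.001,0,0,0,0],[0.022,0,0.001,0,0,0,0]])

```text
time: 8.25
ee_pos: [0.4354, 0.1862, 0.0712]
orientation: [0.705, 0.066, -0.066, -0.703]
force: [-0.3, -0.4, -0.3]
grip_width: 0.0258
```

Call:
move_arm(commands=[[0.022,0,0.0005,0,0,0,0],[0.022,0,0.001,0,0,0,0],[0.022,0,0.001,0,0,0,0]])

```text
time: 8.55
ee_pos: [0.4353, 0.1862, 0.0702]
orientation: [0.705, 0.066, -0.066, -0.703]
force: [-0.7, 0.0, 0.2]
grip_width: 0.026
```

One call at a time from here, close to the expected contact.

Call:
move_arm(commands=[[0.022,0.0004,0.0005,0,0,0,0],[0.022,0.0004,0.001,0,0,0,0],[0.022,0.0004,0.001,0,0,0,0]])

```text
time: 8.85
ee_pos: [0.4357, 0.1862, 0.0691]
orientation: [0.705, 0.065, -0.066, -0.703]
force: [0.0, 0.3, -0.6]
grip_width: 0.0258
```

```bash
python3 wr.py w6; python3 to.py
```

```text
t 8.9 [0.4357 0.1862 0.0691] F [ 0.35  0.13 -0.93] w 0.0258
```

View pics/w6.png

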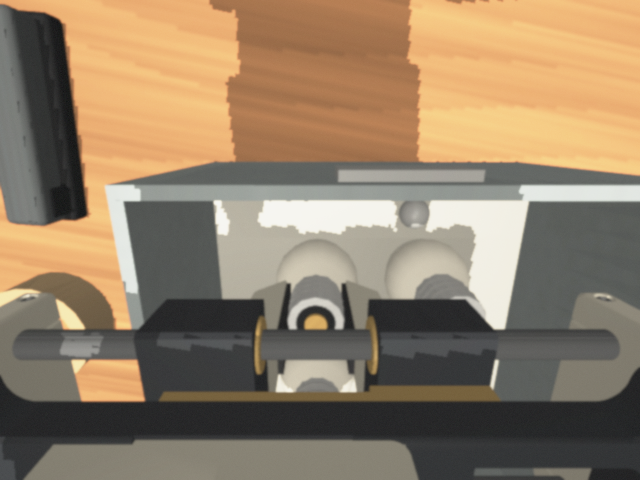

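Call:
move_arm(commands=[[0.022,0,0.0005,0,0,0,0],[0.022,0,0.001,0,0,0,0],[0.022,0,0.001,0,0,0,0]])

```text
time: 9.2
ee_pos: [0.4356, 0.1862, 0.068]
orientation: [0.705, 0.065, -0.066, -0.703]
force: [-0.7, 0.1, -1.2]
grip_width: 0.0255
```

Call:
move_arm(commands=[[0.022,0,0.0004,0,0,0,0],[0.022,0,0.0008,0,0,0,0],[0.022,0,0.0008,0,0,0,0]])

```text
time: 9.5
ee_pos: [0.4357, 0.1863, 0.0673]
orientation: [0.705, 0.066, -0.066, -0.704]
force: [-0.3, 0.2, 0.6]
grip_width: 0.0257
```

Call:
move_arm(commands=[[0.022,0,0.0004,0,0,0,0],[0.022,0,0.0008,0,0,0,0],[0.022,0,0.0008,0,0,0,0]])

```text
time: 9.8
ee_pos: [0.4358, 0.1864, 0.0667]
orientation: [0.705, 0.066, -0.066, -0.704]
force: [-0.8, 0.8, 2.7]
grip_width: 0.0254
```

Call:
move_arm(commands=[[0.022,0,0.0003,0,0,0,0],[0.022,0,0.0003,0,0,0,0]])

```text
time: 10.0
ee_pos: [0.4359, 0.1864, 0.0665]
orientation: [0.705, 0.066, -0.066, -0.704]
force: [-0.7, 0.9, 4.8]
grip_width: 0.0256
```

Call:
move_arm(commands=[[0.022,0,-0.0004,0,0,0,0],[0.0265,0,-0.0004,0,0,0,0],[0.028,0,-0.0004,0,0,0,0],[0.031,0,-0.0004,0,0,0,0],[0.035,0,-0.0004,0,0,0,0],[0.04,0,-0.0004,0,0,0,0]])

```text
time: 10.6
ee_pos: [0.4358, 0.1864, 0.0668]
orientation: [0.705, 0.066, -0.066, -0.704]
force: [-0.6, 0.2, -0.0]
grip_width: 0.0383
```

```bash
python3 wr.py w7; python3 to.py
```

```text
t 10.65 [0.4358 0.1864 0.0668] F [ 0.36 -0.41  0.27] w 0.039
```

View pics/w7.png

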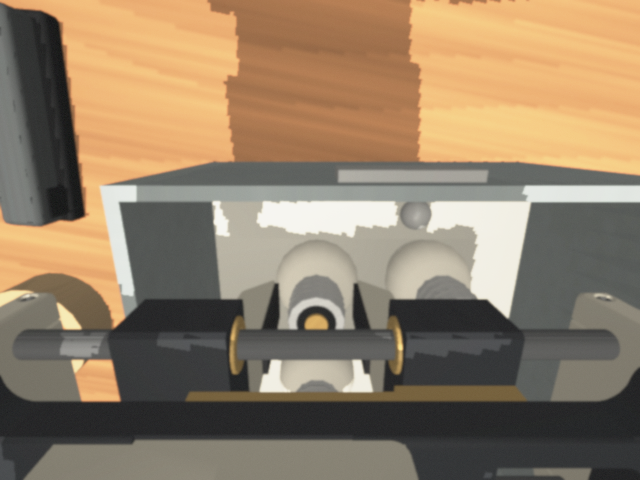

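Call:
move_arm(commands=[[0.04,0,-0.01,0,0,0,0],[0.04,0,-0.03,0,0,0,0],[0.045,0,-0.06,0,0,0,0],[0.05,0,-0.095,0,0,0,0],[0.05,0,-0.125,0,0,0,0],[0.05,0,-0.14,0,0,0,0],[0.05,0,-0.145,0,0,0,0]])

```text
time: 11.35
ee_pos: [0.4366, 0.1868, 0.2144]
orientation: [0.704, 0.067, -0.064, -0.704]
force: [-0.5, 0.1, -0.2]
grip_width: 0.05
```

```bash
python3 wr.py w8; python3 to.py .4552,-.2863,.2,-.3
```

```text
t 11.4 [0.4364 0.1868 0.2138] F [ 0.43 -0.04  0.93] w 0.0499
.4552,-.2863,.2,-.3 [-0.0691, 0.0141, -0.4684, 0.0003, 0.4861, 0.0035]
```

View pics/w8.png

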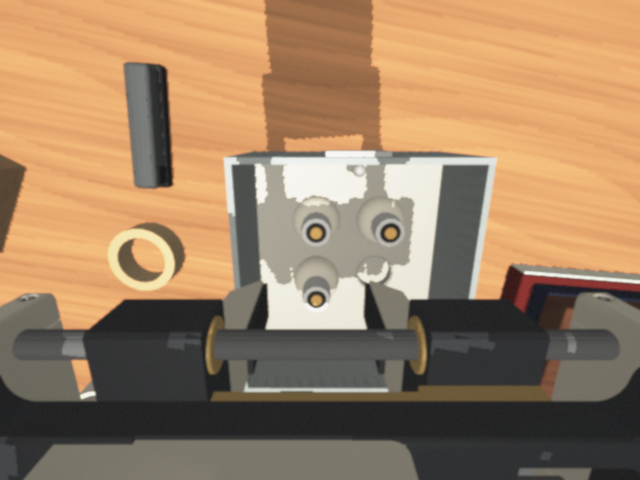

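Call:
move_arm(commands=[[0.055,-0.006,0,-0.04,0,0.06,0],[0.06,-0.013,0,-0.09,0,0.15,0],[0.06,-0.02,0,-0.14,0,0.24,0],[0.06,-0.028,0,-0.19,0,0.33,0],[0.06,-0.035,0,-0.24,0,0.41,0],[0.06,-0.042,0,-0.29,0,0.47,0],[0.06,-0.05,0,-0.34,0,0.486,0],[0.06,-0.056,0,-0.38,0,0.486,0]])

```text
time: 12.2
ee_pos: [0.4508, -0.1992, 0.213]
orientation: [-0.699, 0.106, -0.107, 0.699]
force: [0.8, 0.1, 0.6]
grip_width: 0.06
```

```bash
python3 to.py .4552,-.2863,.18,-.3
```

```text
t 12.2 [ 0.4508 -0.1992  0.213 ] F [0.76 0.09 0.61] w 0.06
.4552,-.2863,.18,-.3 [0.03, 0.033, -0.0819, -0.0009, -0.0014, 0.0017]
```

Call:
move_arm(commands=[[0.06,0.012,0,-0.035,0,0,0],[0.06,0.02,0,-0.06,0,0,0],[0.06,0.027,0,-0.075,0,0,0],[0.06,0.03,0.01,-0.082,0,0,0],[0.06,0.03,0.02,-0.082,0,0,0],[0.06,0.03,0.028,-0.082,0,0,0],[0.06,0.03,0.03,-0.082,0,0,0]])

```text
time: 12.9
ee_pos: [0.4546, -0.2846, 0.1814]
orientation: [-0.698, 0.106, -0.105, 0.7]
force: [-0.1, 0.2, 0.8]
grip_width: 0.0598
```

```bash
python3 wr.py w9; python3 to.py .4552,-.2863,.062,-.3
```

```text
t 12.95 [ 0.4548 -0.2849  0.1819] F [ 0.23 -0.67 -0.05] w 0.06
.4552,-.2863,.062,-.3 [0.0008, 0.1199, -0.0014, -0.002, -0.0, -0.0004]
```

View pics/w9.png

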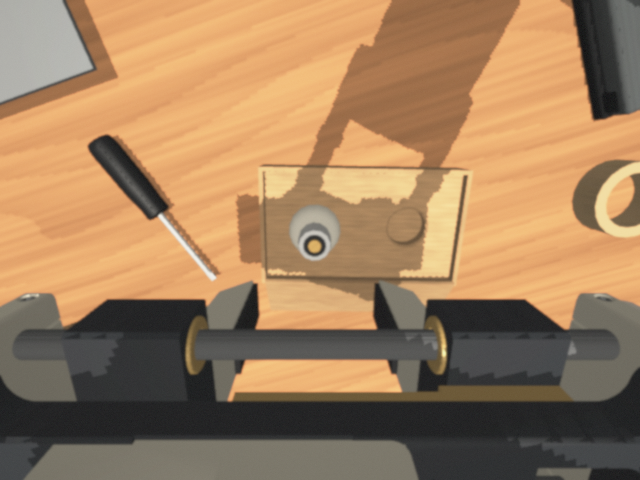

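```bash
python3 - <<'E'
from wr import *
C=np.load('w9.npy');print(wback(C,(315,245),.087))
E
python3 to.py .4553,-.286,.062,-.3
```

```text
[ 0.45454354 -0.28486883  0.087     ]
t 12.95 [ 0.4548 -0.2849  0.1819] F [ 0.23 -0.67 -0.05] w 0.06
.4553,-.286,.062,-.3 [0.0008, 0.1199, -0.0011, -0.002, -0.0, -0.0004]
```

Call:
move_arm(commands=[[0.06,0.001,0.025,-0.001,0,0,0],[0.06,0.001,0.055,-0.001,0,0,0],[0.06,0.001,0.08,-0.001,0,0,0],[0.06,0.001,0.1,-0.001,0,0,0],[0.06,0.001,0.112,-0.001,0,0,0],[0.06,0.001,0.118,-0.001,0,0,0],[0.06,0.001,0.1195,-0.001,0,0,0],[0.06,0.001,0.1195,-0.001,0,0,0]])

```text
time: 13.75
ee_pos: [0.4559, -0.2861, 0.063]
orientation: [-0.699, 0.105, -0.106, 0.7]
force: [0.1, 0.4, -0.7]
grip_width: 0.0603
```

Call:
move_arm(commands=[[0.045,0,0,0,0,0,0],[0.032,0,0,0,0,0,0],[0.022,0,0,0,0,0,0],[0.022,0,0,0,0,0,0],[0.022,0,0,0,0,0,0],[0.022,0,0,0,0,0,0]], squeeze=10)

```text
time: 14.35
ee_pos: [0.456, -0.2862, 0.0632]
orientation: [-0.699, 0.105, -0.106, 0.7]
force: [0.0, -0.0, 1.0]
grip_width: 0.0258
```

Call:
move_arm(commands=[[0.022,0,-0.015,0,0,0,0],[0.022,0,-0.045,0,0,0,0],[0.022,0,-0.08,0,0,0,0],[0.022,0,-0.12,0,0,0,0],[0.022,0,-0.15,0,0,0,0],[0.022,0,-0.17,0,0,0,0],[0.022,0,-0.175,0,0,0,0]], squeeze=14)

```text
time: 15.05
ee_pos: [0.4565, -0.287, 0.2406]
orientation: [0.7, -0.104, 0.107, -0.699]
force: [0.6, 0.5, -0.2]
grip_width: 0.0256
```

```bash
python3 to.py .483,.21,.24,.1868
```

```text
t 15.05 [ 0.4565 -0.287   0.2406] F [ 0.6   0.51 -0.2 ] w 0.0256
.483,.21,.24,.1868 [-0.1215, -0.0002, 0.4826, 0.0016, -0.4866, 0.0049]
```

Call:
move_arm(commands=[[0.022,-0.005,0,0.02,0,-0.05,0],[0.022,-0.016,0,0.065,0,-0.12,0],[0.022,-0.028,0,0.11,0,-0.2,0],[0.022,-0.04,0,0.158,0,-0.28,0],[0.022,-0.052,0,0.206,0,-0.36,0],[0.022,-0.064,0,0.254,0,-0.43,0],[0.022,-0.076,0,0.302,0,-0.487,0],[0.022,-0.088,0,0.35,0,-0.487,0]])

```text
time: 15.85
ee_pos: [0.475, 0.0753, 0.2389]
orientation: [0.705, 0.068, -0.066, -0.703]
force: [1.7, 0.0, -0.1]
grip_width: 0.0255
```

```bash
python3 to.py .483,.21,.24,.1868
```

```text
t 15.85 [0.475  0.0753 0.2389] F [ 1.72  0.03 -0.15] w 0.0255
.483,.21,.24,.1868 [0.0331, -0.0014, 0.1308, 0.0024, 0.0018, 0.0026]
```

Call:
move_arm(commands=[[0.022,0.01,0,0.04,0,0,0],[0.022,0.018,0,0.075,0,0,0],[0.022,0.026,0,0.105,0,0,0],[0.022,0.031,0,0.123,0,0,0],[0.022,0.033,0,0.131,0,0,0],[0.022,0.033,0,0.131,0,0,0]], squeeze=10)

```text
time: 16.45
ee_pos: [0.4824, 0.2106, 0.2375]
orientation: [0.705, 0.067, -0.067, -0.703]
force: [-0.1, -0.1, -0.7]
grip_width: 0.0261
```

```bash
python3 wr.py w10; python3 to.py .4868,.2608,.08,.187
```

```text
t 16.5 [0.4825 0.2098 0.2378] F [ 0.33 -0.27 -0.49] w 0.0259
.4868,.2608,.08,.187 [0.0136, 0.1576, 0.0497, 0.0029, 0.0022, 0.0009]
```

View pics/w10.png

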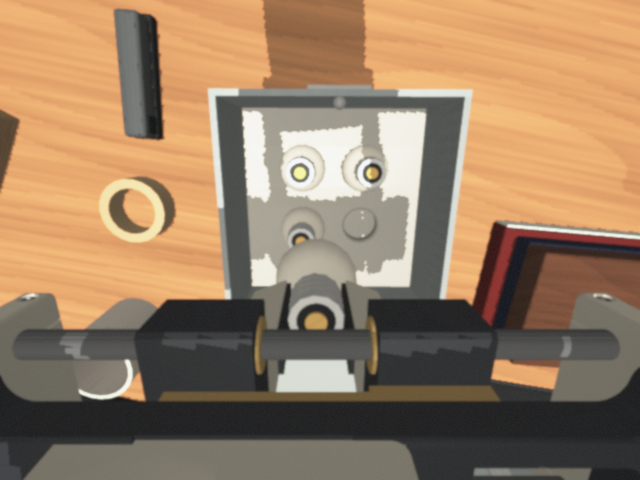

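Run:
```python
from wr import *
C=np.load('w10.npy');h=.0435
t=cv2.imread('pics/w10.png')
cv2.imwrite('pics/w10c.png',cv2.resize(t[80:350,200:480],None,fx=2.2,fy=2.2,interpolation=cv2.INTER_CUBIC))
u=np.array([(209,90),(471,91),(300,173),(371,173),(300,240),(359.5,223.5)])
def pts(p):
    x,y,yaw=p
    return R.from_euler('z',yaw).apply([(-.105,-.1,.12),(-.105,.1,.12),(-.04,-.032,h+.048),(-.04,.032,h+.048),(.024,-.032,h+.048),(.024,.032,h-.016)])+[x,y,0]
r=least_squares(lambda p:(wproj(C,pts(p))-u).ravel(),[.469,.2245,.187])
print(r.x.round(4),r.fun.reshape(-1,2).round(1).tolist())
p=r.x
print(R.from_euler('z',p[2]).apply([(-.04,-.032,0),(.024,.032,0),(.105,0,0)])+[*p[:2],0])
print('pocket b direct',wback(C,(359.5,223.5),h-.016),'held cap',wback(C,(316.5,321.5),.2375+.024))
```

```text
[0.4687 0.2254 0.1848] [[-1.9, -1.4], [1.3, -0.9], [-0.2, 0.1], [0.5, 0.5], [0.4, 1.6], [0.1, 1.9]]
[[0.43524049 0.18661112 0.        ]
 [0.48639145 0.26128092 0.        ]
 [0.57189211 0.24470874 0.        ]]
pocket b direct [0.48423291 0.2607176  0.0275    ] held cap [0.48119145 0.21086819 0.2615    ]
```

View pics/w10c.png

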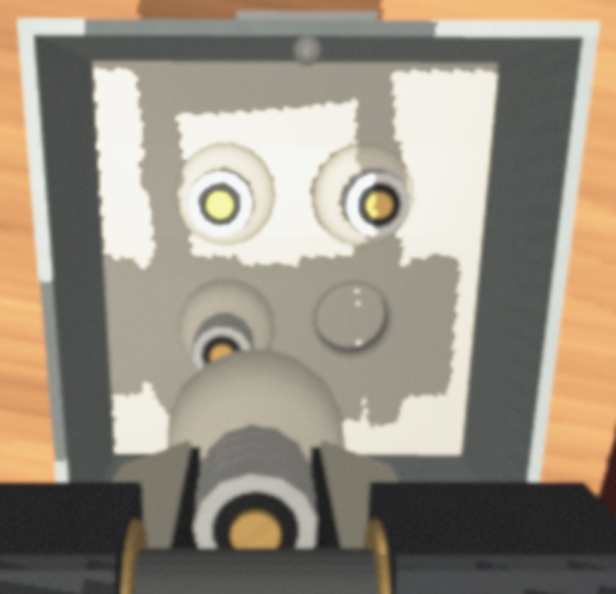

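Call:
move_arm(commands=[[0.022,0.005,0,0.02,0,0,0],[0.022,0.01,0,0.038,0,0.002,0],[0.022,0.013,0,0.047,0,0.002,0],[0.022,0.0135,0.01,0.05,0,0.002,0],[0.022,0.0135,0.03,0.05,0,0.002,0],[0.022,0.0135,0.055,0.05,0,0.002,0],[0.022,0.0135,0.075,0.05,0,0.002,0],[0.022,0.0135,0.085,0.05,0,0.002,0]], squeeze=8)

```text
time: 17.3
ee_pos: [0.4855, 0.2597, 0.1502]
orientation: [0.706, 0.065, -0.067, -0.703]
force: [0.6, -0.8, -0.1]
grip_width: 0.0257
```

```bash
python3 wr.py w11; python3 to.py .4871,.2609,.08,.187
```

```text
t 17.35 [0.4852 0.2597 0.1495] F [-0.49  0.81 -1.55] w 0.0257
.4871,.2609,.08,.187 [0.0024, 0.0695, 0.0011, 0.0041, -0.0007, -0.004]
```

View pics/w11.png

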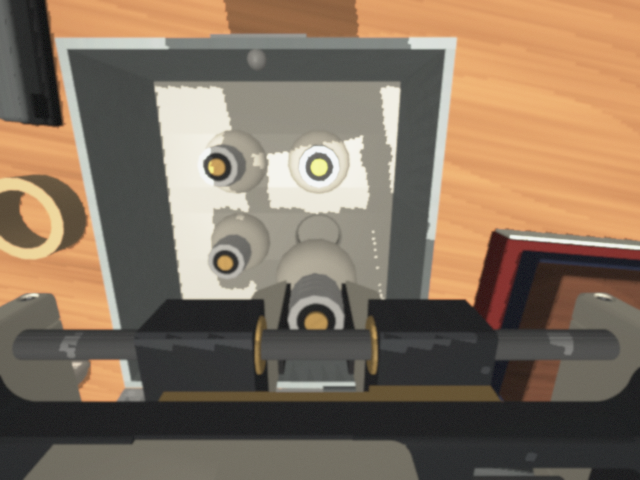

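Call:
move_arm(commands=[[0.022,0.0025,0.015,0.001,0.003,0,-0.004],[0.022,0.0025,0.032,0.001,0.003,0,-0.004],[0.022,0.0025,0.046,0.001,0.003,0,-0.004],[0.022,0.0025,0.056,0.001,0.003,0,-0.004],[0.022,0.0025,0.063,0.001,0.003,0,-0.004],[0.022,0.0025,0.069,0.001,0.003,0,-0.004],[0.022,0.0025,0.073,0.001,0.003,0,-0.004],[0.022,0.0025,0.074,0.001,0.003,0,-0.004]], squeeze=6)

```text
time: 18.15
ee_pos: [0.4872, 0.2609, 0.0754]
orientation: [0.704, 0.066, -0.066, -0.704]
force: [0.2, -0.1, -0.8]
grip_width: 0.0262
```

```bash
python3 to.py .4873,.261,.071,.187
```

```text
t 18.15 [0.4872 0.2609 0.0754] F [ 0.21 -0.07 -0.8 ] w 0.0262
.4873,.261,.071,.187 [0.0001, 0.0044, 0.0001, 0.0011, -0.0006, -0.0]
```

Call:
move_arm(commands=[[0.022,0,0.001,0,0,0,0],[0.022,0,0.002,0,0,0,0],[0.022,0,0.003,0,0,0,0],[0.022,0,0.004,0,0,0,0],[0.022,0,0.0045,0,0,0,0],[0.022,0,0.0045,0,0,0,0]])

```text
time: 18.75
ee_pos: [0.4872, 0.2608, 0.0708]
orientation: [0.704, 0.066, -0.066, -0.704]
force: [-0.4, 0.1, -0.6]
grip_width: 0.026
```

Call:
move_arm(commands=[[0.022,0,0.0005,0,0,0,0],[0.022,0,0.001,0,0,0,0],[0.022,0,0.001,0,0,0,0]])

```text
time: 19.05
ee_pos: [0.4872, 0.2608, 0.0697]
orientation: [0.704, 0.066, -0.066, -0.704]
force: [-0.1, -0.3, 0.4]
grip_width: 0.0257
```

Call:
move_arm(commands=[[0.022,0,0.0004,0,0,0,0],[0.022,0,0.0008,0,0,0,0],[0.022,0,0.0008,0,0,0,0]])

```text
time: 19.35
ee_pos: [0.4872, 0.2609, 0.069]
orientation: [0.704, 0.066, -0.066, -0.704]
force: [-0.6, 0.7, 0.9]
grip_width: 0.0258
```

Call:
move_arm(commands=[[0.022,0,0.0004,0,0,0,0],[0.022,0,0.0007,0,0,0,0],[0.022,0,0.0007,0,0,0,0]])

```text
time: 19.65
ee_pos: [0.4873, 0.261, 0.0685]
orientation: [0.704, 0.066, -0.066, -0.704]
force: [-0.4, 0.3, 1.4]
grip_width: 0.0256
```

Call:
move_arm(commands=[[0.022,0,0.0004,0,0,0,0],[0.022,0,0.0005,0,0,0,0],[0.022,0,0.0005,0,0,0,0]])

```text
time: 19.95
ee_pos: [0.4874, 0.2611, 0.0681]
orientation: [0.704, 0.066, -0.066, -0.704]
force: [-1.4, 1.0, 3.5]
grip_width: 0.0257
```

Call:
move_arm(commands=[[0.022,0,0,0,0,0,0],[0.0265,0,0,0,0,0,0],[0.028,0,0,0,0,0,0],[0.031,0,0,0,0,0,0],[0.035,0,0,0,0,0,0],[0.04,0,0,0,0,0,0],[0.04,0,0,0,0,0,0]])

```text
time: 20.65
ee_pos: [0.4874, 0.2611, 0.0681]
orientation: [0.704, 0.066, -0.066, -0.704]
force: [-0.1, -0.6, 0.3]
grip_width: 0.04
```

```bash
python3 wr.py w12; python3 to.py
```

```text
t 20.7 [0.4874 0.2611 0.0681] F [ 0.14  0.69 -0.18] w 0.0403
```

View pics/w12.png

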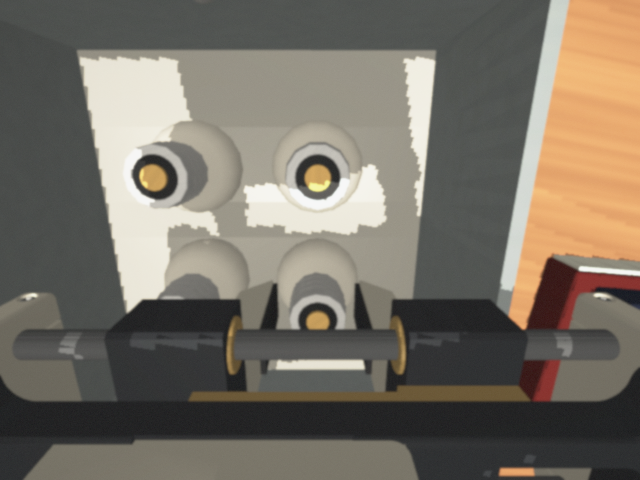

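Bulb b stands at (317,320), aligned with the fixed row; rising straight up.

Call:
move_arm(commands=[[0.04,0,-0.01,0,0,0,0],[0.04,0,-0.03,0,0,0,0],[0.04,0,-0.06,0,0,0,0],[0.04,0,-0.1,0,0,0,0],[0.03,0,-0.14,0,0,0,0],[0.02,0,-0.18,0,0,0,0],[0.01,0,-0.21,0,0,0,0],[0.0,0,-0.22,0,0,0,0]])

```text
time: 21.5
ee_pos: [0.4882, 0.2616, 0.2926]
orientation: [-0.704, -0.068, 0.063, 0.704]
force: [-0.3, 1.0, 0.0]
grip_width: 0.0123
```

```bash
python3 wr.py w13; python3 to.py
```

```text
t 21.55 [0.4881 0.2616 0.2921] F [-0.24  0.4   1.13] w 0.0091
```

View pics/w13.png

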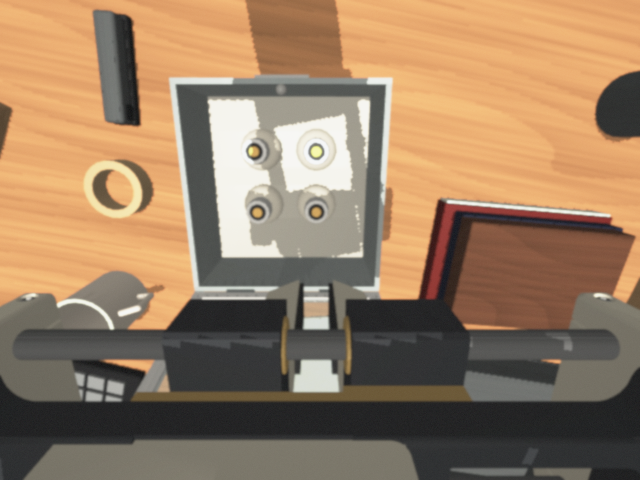

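```bash
cat > case.py <<'E'
import sys
from to import *
c0=np.array([.4687,.2252]);yw=.186
def cw(cx,z,cy=0):
    p=c0+np.array([np.cos(yw)*cx-np.sin(yw)*cy,np.sin(yw)*cx+np.cos(yw)*cy]);return p[0],p[1],z
s=ctrl.get_state();d=s['ee_pos'][:2]-c0
print('t',round(s['time'],2),'case x %.4f y %.4f z %.4f'%(np.cos(yw)*d[0]+np.sin(yw)*d[1],-np.sin(yw)*d[0]+np.cos(yw)*d[1],s['ee_pos'][2]),'F',s['force'].round(2))
for a in sys.argv[1:]:
    v=list(map(float,a.split(',')));print(a,rel(*cw(*v),yw))
E
python3 case.py .03,.375 .165,.375
```

```text
t 21.55 case x 0.0258 y 0.0322 z 0.2921 F [-0.24  0.4   1.13]
.03,.375 [0.0047, -0.0828, -0.0321, -0.0003, 0.0004, 0.0068]
.165,.375 [0.1397, -0.0819, -0.0322, -0.0003, 0.0004, 0.0068]
```

Call:
move_arm(commands=[[0,0,-0.02,-0.005,0,0,0],[0,0,-0.045,-0.012,0,0,0],[0,0,-0.07,-0.02,0,0,0],[0,0.005,-0.085,-0.03,0,0,0],[0,0.005,-0.087,-0.032,0,0,0]])

```text
time: 22.05
ee_pos: [0.4991, 0.2303, 0.3796]
orientation: [-0.704, -0.068, 0.063, 0.704]
force: [-0.2, 0.3, -0.2]
grip_width: 0.0006
```

```bash
python3 case.py .168,.375 .168,.302
python3 - <<'E'
from rig import ctrl;import cv2
im=ctrl.read_camera('scene');cv2.imwrite('pics/s14.png',im)
E
```

```text
t 22.05 case x 0.0308 y -0.0006 z 0.3796 F [-0.18  0.3  -0.16]
.168,.375 [0.1371, 0.0057, 0.0007, -0.0002, -0.0006, 0.0082]
.168,.302 [0.1365, 0.0787, 0.0007, -0.0002, -0.0006, 0.0082]
```

View pics/s14.png

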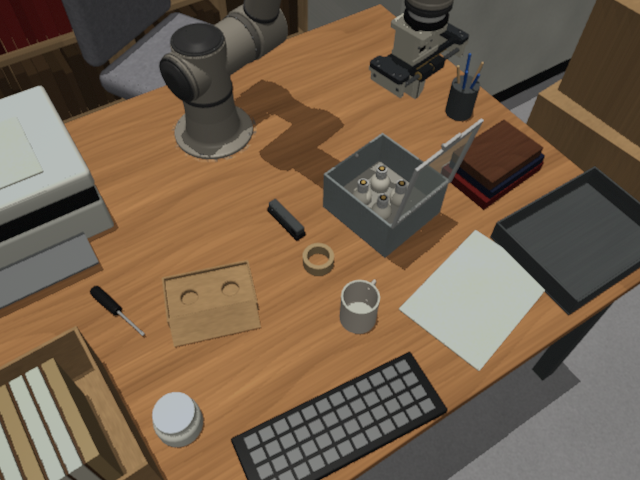

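Run:
```python
from h import *
print(proj('scene',[[.4991,.2303,.38],[.6,.25,.33]]))
```

```text
[[412.53119993  95.5943213 ]
 [449.48493978 142.1738978 ]]
```

Call:
move_arm(commands=[[0,0.02,0,0,0,0,0],[0,0.05,0,0,0,0,0],[0,0.085,0,0,0,0,0],[0,0.115,0,0,0,0,0],[0,0.135,0,0,0,0,0.008],[0,0.14,0,0,0,0,0.008],[0,0.14,0,0,0,0,0.008]])

```text
time: 22.8
ee_pos: [0.6363, 0.2565, 0.3768]
orientation: [0.704, 0.064, -0.067, -0.704]
force: [0.5, -0.2, -0.3]
grip_width: 0.0001
```

```bash
python3 case.py .168,.302
python3 - <<'E'
from rig import ctrl;import cv2
im=ctrl.read_camera('scene');cv2.imwrite('pics/s15.png',cv2.resize(im[20:240,300:600],None,fx=2.5,fy=2.5))
E
```

```text
t 22.8 case x 0.1705 y -0.0002 z 0.3768 F [ 0.47 -0.19 -0.33]
.168,.302 [-0.002, 0.0748, 0.0002, 0.0, -0.0005, -0.0055]
```

View pics/s15.png

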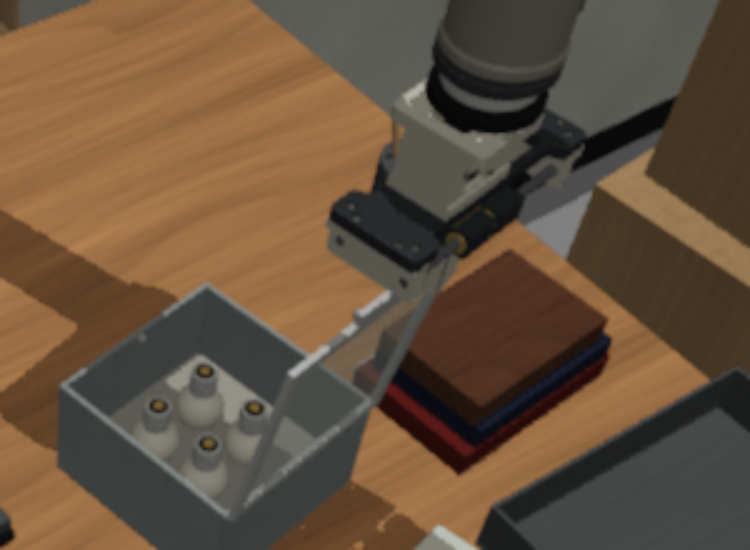

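Call:
move_arm(commands=[[0,-0.002,0.015,0,0,0,-0.005],[0,-0.002,0.035,0,0,0,-0.005],[0,-0.002,0.055,0,0,0,-0.005],[0,-0.002,0.068,0,0,0,-0.005],[0,-0.002,0.074,0,0,0,-0.005],[0,-0.002,0.075,0,0,0,-0.005]])

```text
time: 23.45
ee_pos: [0.6324, 0.2561, 0.3033]
orientation: [-0.704, -0.066, 0.066, 0.704]
force: [-0.3, -0.1, 0.7]
grip_width: 0.0002
```

```bash
python3 case.py .114,.302 .095,.298 .075,.294
python3 - <<'E'
from rig import ctrl;import cv2
im=ctrl.read_camera('scene');cv2.imwrite('pics/s16.png',cv2.resize(im[20:240,300:600],None,fx=2.5,fy=2.5))
E
```

```text
t 23.45 case x 0.1666 y 0.0001 z 0.3033 F [-0.29 -0.09  0.65]
.114,.302 [-0.0526, 0.0012, -0.0001, -0.0001, 0.0001, 0.0004]
.095,.298 [-0.0716, 0.0052, -0.0001, -0.0001, 0.0001, 0.0004]
.075,.294 [-0.0916, 0.0092, -0.0001, -0.0001, 0.0001, 0.0004]
```

View pics/s16.png

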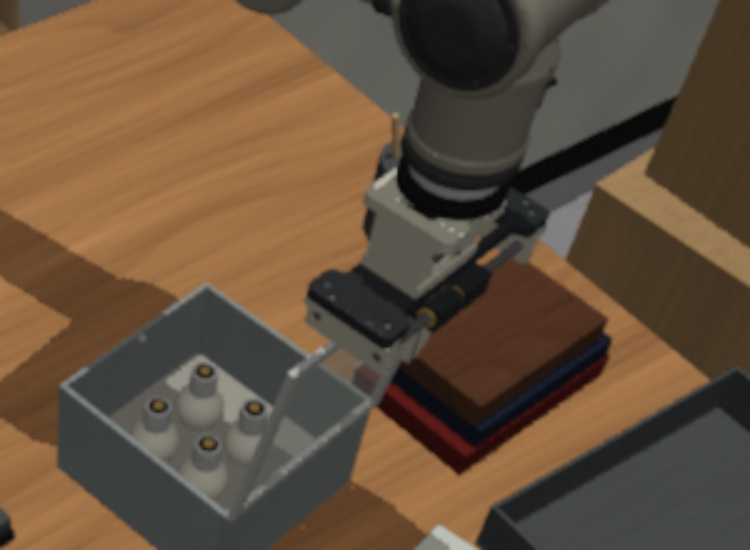

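Call:
move_arm(commands=[[0,-0.008,0,0,0,0,0],[0,-0.016,0,0,0,0,0],[0,-0.024,0,0,0,0,0],[0,-0.032,0,0,0,0,0],[0,-0.038,0,0,0,0,0],[0,-0.044,0.001,0,0,0,0],[0,-0.05,0.002,0,0,0,0]])

```text
time: 24.2
ee_pos: [0.5834, 0.2468, 0.3019]
orientation: [-0.704, -0.066, 0.065, 0.704]
force: [1.9, 0.6, 1.2]
grip_width: 0.0001
```

```bash
python3 case.py
```

```text
t 24.2 case x 0.1167 y 0.0000 z 0.3019 F [1.93 0.6  1.2 ]
```

Call:
move_arm(commands=[[0,-0.015,0.0,0,0,0,0],[0,-0.033,0.002,0,0,0,0],[0,-0.051,0.006,0,0,0,0],[0,-0.068,0.012,0,0,0,0],[0,-0.085,0.019,0,0,0,0],[0,-0.1,0.028,0,0,0,0],[0,-0.115,0.039,0,0,0,0],[0,-0.129,0.051,0,0,0,0]])

```text
time: 25.0
ee_pos: [0.4557, 0.2228, 0.2503]
orientation: [-0.704, -0.067, 0.065, 0.704]
force: [0.7, 0.9, 0.3]
grip_width: 0.0006
```

```bash
python3 case.py
python3 - <<'E'
from rig import ctrl;import cv2
im=ctrl.read_camera('scene');cv2.imwrite('pics/s17.png',cv2.resize(im[20:240,300:600],None,fx=2.5,fy=2.5))
E
```

```text
t 25.0 case x -0.0132 y 0.0000 z 0.2503 F [0.68 0.95 0.32]
```

View pics/s17.png

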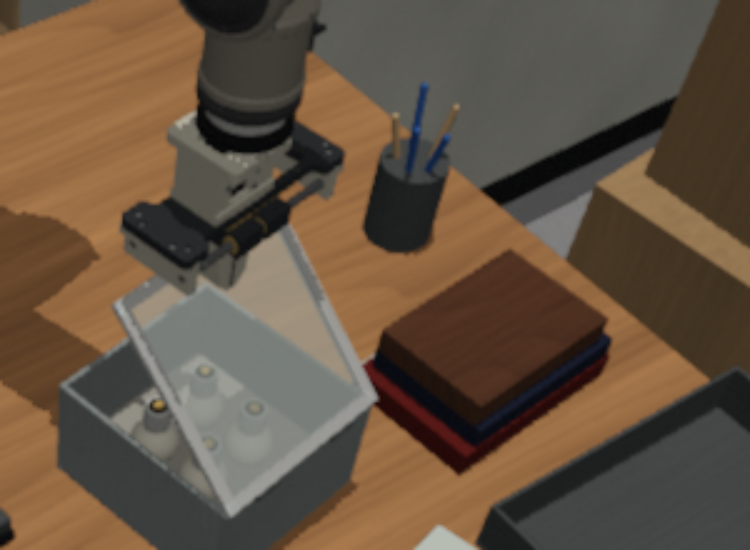

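Call:
move_arm(commands=[[0,-0.0115,0.0126,0,0,0,0],[0,-0.0225,0.027,0,0,0,0],[0,-0.034,0.042,0,0,0,0],[0,-0.047,0.056,0,0,0,0],[0,-0.059,0.072,0,0,0,0],[0,-0.068,0.09,0,0,0,0],[0,-0.068,0.09,0,0,0,0]])

```text
time: 25.75
ee_pos: [0.3836, 0.209, 0.1569]
orientation: [0.705, 0.063, -0.069, -0.703]
force: [-0.1, -0.1, -0.3]
grip_width: 0.0004
```

```bash
python3 case.py
python3 - <<'E'
from rig import ctrl;import cv2
im=ctrl.read_camera('scene');cv2.imwrite('pics/s18.png',cv2.resize(im[20:240,300:600],None,fx=2.5,fy=2.5))
E
```

```text
t 25.75 case x -0.0866 y -0.0002 z 0.1569 F [-0.09 -0.06 -0.3 ]
```

View pics/s18.png

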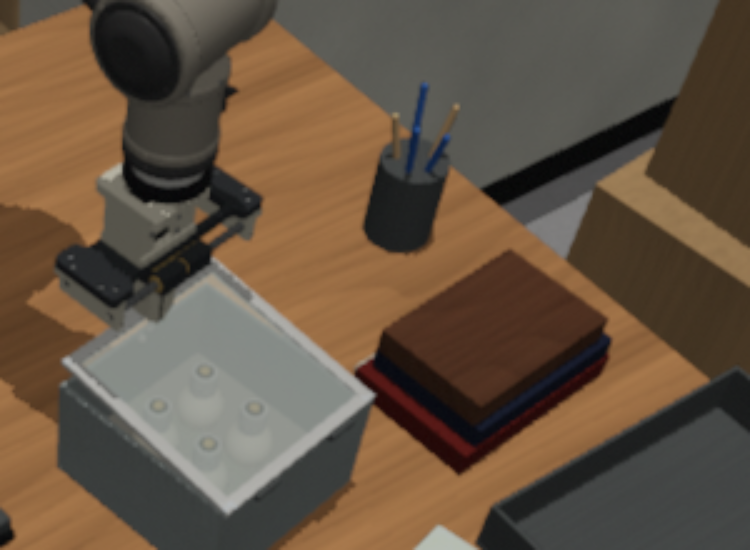

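Call:
move_arm(commands=[[0,-0.002,0.006,0,0,0,0],[0,-0.003,0.011,0,0,0,0],[0,-0.003,0.016,0,0,0,0],[0,-0.003,0.019,0,0,0,0],[0,-0.003,0.021,0,0,0,0],[0,-0.003,0.021,0,0,0,0]])

```text
time: 26.4
ee_pos: [0.3821, 0.2089, 0.1373]
orientation: [0.704, 0.064, -0.068, -0.704]
force: [-0.7, -0.5, 1.5]
grip_width: 0.0006
```

Call:
move_arm(commands=[[0,0,0.001,0,0,0,0],[0,0,0.002,0,0,0,0],[0,0,0.003,0,0,0,0],[0,0,0.003,0,0,0,0]])

```text
time: 26.8
ee_pos: [0.3821, 0.2088, 0.1342]
orientation: [0.704, 0.064, -0.068, -0.704]
force: [0.3, -0.4, -0.2]
grip_width: 0.0004
```

Call:
move_arm(commands=[[0,0,0.001,0,0,0,0],[0,0,0.002,0,0,0,0],[0,0,0.003,0,0,0,0],[0,0,0.003,0,0,0,0]])

```text
time: 27.2
ee_pos: [0.3821, 0.2088, 0.131]
orientation: [0.704, 0.064, -0.068, -0.704]
force: [-0.1, -0.3, 0.0]
grip_width: 0.0006
```

Call:
move_arm(commands=[[0,0,0.001,0,0,0,0],[0,0,0.002,0,0,0,0],[0,0,0.003,0,0,0,0],[0,0,0.003,0,0,0,0]])

```text
time: 27.6
ee_pos: [0.382, 0.2088, 0.1277]
orientation: [0.704, 0.064, -0.068, -0.704]
force: [0.2, -0.1, -0.8]
grip_width: 0.0005
```

```bash
python3 case.py; python3 wr.py w19;python3 - <<'E'
from rig import ctrl;import cv2
im=ctrl.read_camera('scene');cv2.imwrite('pics/s19.png',cv2.resize(im[90:240,300:480],None,fx=4,fy=4,interpolation=cv2.INTER_CUBIC))
E
```

```text
t 27.6 case x -0.0883 y -0.0001 z 0.1277 F [ 0.23 -0.07 -0.78]
```

View pics/s19.png

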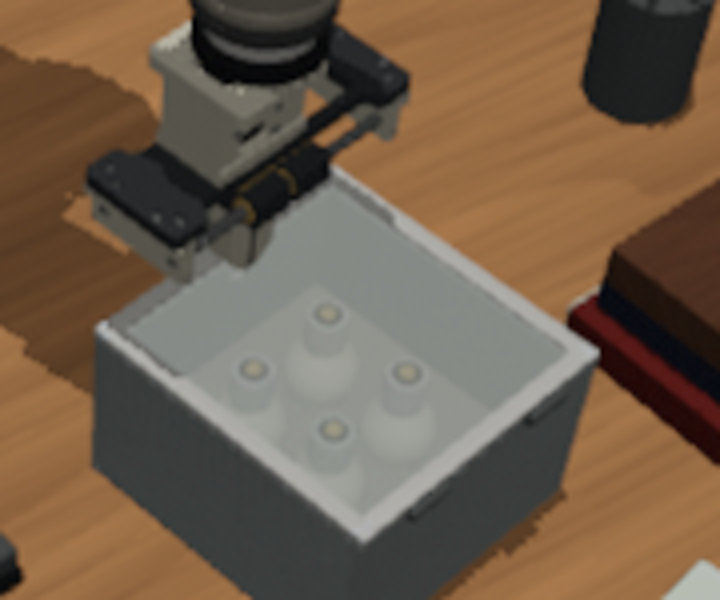

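View pics/w19.png

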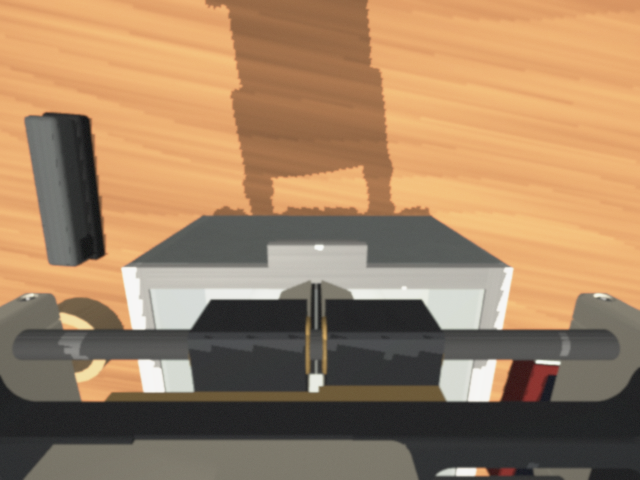

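Call:
move_arm(commands=[[0,0,0.001,0,0,0,0],[0,0,0.002,0,0,0,0],[0,0,0.003,0,0,0,0],[0,0,0.003,0,0,0,0]])

```text
time: 28.1
ee_pos: [0.3822, 0.2089, 0.1263]
orientation: [0.704, 0.064, -0.068, -0.704]
force: [-4.1, -1.5, 15.4]
grip_width: 0.0001
```

Call:
move_arm(commands=[[0,0,0.001,0,0,0,0],[0,0,0.002,0,0,0,0],[0,0,0.002,0,0,0,0]])

```text
time: 28.4
ee_pos: [0.3822, 0.2089, 0.1262]
orientation: [0.704, 0.065, -0.067, -0.704]
force: [-7.4, -3.7, 20.1]
grip_width: 0.0003
```

Call:
move_arm(commands=[[0,0,-0.01,0,0,0,0],[0,0,-0.03,0,0,0,0],[0,0,-0.06,0,0,0,0],[0,0,-0.1,0,0,0,0],[0,0,-0.13,0,0,0,0],[0,0,-0.14,0,0,0,0],[0,0,-0.14,0,0,0,0]])

```text
time: 29.1
ee_pos: [0.3832, 0.2092, 0.267]
orientation: [0.704, 0.066, -0.066, -0.704]
force: [-0.0, -0.2, -0.4]
grip_width: 0.0006
```

```bash
python3 case.py; python3 wr.py w20;python3 - <<'E'
from rig import ctrl;import cv2
im=ctrl.read_camera('scene');cv2.imwrite('pics/s20.png',cv2.resize(im[110:260,300:480],None,fx=4,fy=4,interpolation=cv2.INTER_CUBIC))
from h import *
a=up([(100,330),(365,525),(595,345)],4,300,90);print(a)
def cs(x,y,z):
    c,s=np.cos(.186),np.sin(.186);return [.4687+c*x-s*y,.2252+s*x+c*y,z]
print(proj('scene',[cs(-.105,-.1,.1265),cs(.105,-.1,.1265),cs(.105,.1,.1265),cs(-.105,-.1,.140)]))
E
```

```text
t 29.1 case x -0.0870 y 0.0001 z 0.2670 F [-0.03 -0.22 -0.41]
[[324.625 172.125]
 [390.875 220.875]
 [448.375 175.875]]
[[323.82443682 172.18852193]
 [391.06036527 225.53786074]
 [450.1386433  178.14018236]
 [323.93891183 168.20468845]]
```

View pics/s20.png

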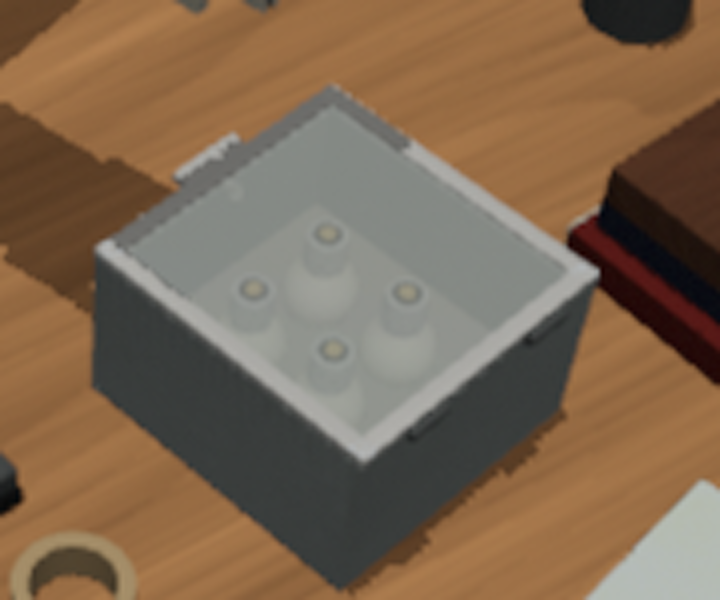

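View pics/w20.png

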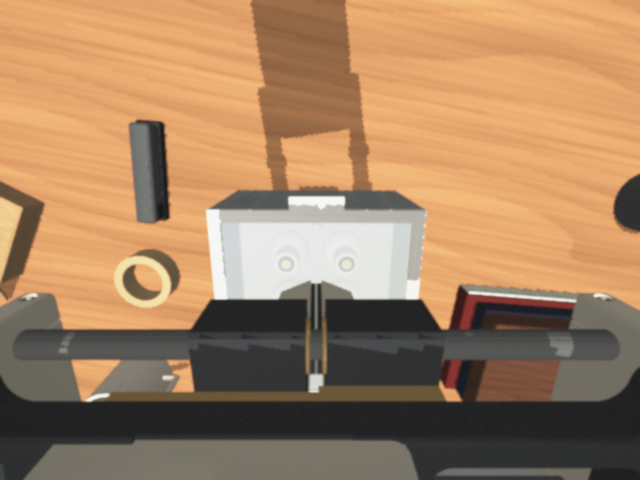

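```bash
python3 -c "
from rig import ctrl
print(ctrl.sign_off())"
```

```text
the job is handed in; nothing more can be done
None
```

The job is handed in at about 29 s: both bulbs stand cap up in the two empty pockets, and the clear lid is shut. I lowered each bulb slowly on a 6 N grip until I felt it touch down. The force readings were up to about 4.8 N for the first bulb and 3.5 N for the second, and then I let go.

**Bulbs:** the last wrist and scene pictures show all four bulbs upright in a square under the pane.

**Lid:** it sits flush and stayed shut after the fingers left. Pressed at its free edge with about 20 N, it stopped firmly at 126 mm, which matches a shut lid. I did not feel the catch snap as a separate event: the forces I read before that press stayed at 1.5 N or less, so it probably clicked during the downward motion between readings.

**Bystanders:** the tape roll, stapler and mug were never approached and showed no movement in the pictures. I did not measure their positions.

**Calibration:** the fixed cameras and the wrist camera disagreed by about 1.5 mm on the pocket positions. I used values between the two.

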